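# Interlock the third guide channel on the bundle

### The arm

A 6-joint arm with a two-finger parallel gripper is mounted at the origin on a cart in front of the work surface, level with it; the furniture and walls round the work are solid. World frame = base frame: x ahead of the robot, y to its left, z up, the work surface at z = 0. Lengths are in m, angles in rad, forces in N, time in s.
With the tool pointing down it reaches from about 0.3 to 0.85 m from the base axis. Payload 4.2 kg.
Tool frame: the origin (TCP) lies midway between the tips of the shut fingers; the grasp point (between the pads) lies 19 mm behind it; z points along the fingers, y is the direction in which the jaws open and shut (so a half turn about z gives the same grasp; the last joint's range is limited). The gripper opens to 91 mm and grips with 3 to 60 N. Pads are 32 mm wide; open, the fingers measure 118 mm over their backs; the gripper's body (76 mm by 178 mm) begins 60 mm behind the grasp point.
Start: joints at [1.172, 0.32, 1.565, -0, 1.257, -0.02], TCP at [0.213, 0.534, 0.214] pointing down, gripper open.
Joint ranges: [-3.11, 3.11], [-0.84, 2.01], [0.21, 2.61], [-1.34, 4.49], [0.05, 2.63], [-2.56, 2.56]. Speed limits (rad/s): [2.57, 2.57, 3.14, 3.14, 3.14, 3.14].

### API

Orientations are given as a 3x3 rotation matrix whose columns are the frame's x, y, z axes.
In Python, from workcell import env, eyes, job_done gives the robot as it stands.
- The arm moves only by the shell command python3 -m creep 'ROWS'. ROWS is JSON, one flat list of numbers, 5 for each row, row after row: the opening, from 0 (shut) to 1 (fully open), then the shift along the tool's x, y, z in mm, then the turn about the tool's z in degrees. In form: [gripper, tx, ty, tz, spin, gripper, tx, ty, tz, spin, ...]. A call has exactly 5 rows; each row is the pose to reach, as a shift and turn from the pose commanded when the call began, along the tool's axes at that moment; what a row does not reach only later rows make up. A row lasts 1/8 s, in which the tool goes at most 62.5 mm and 10.7 degrees, less where a joint would pass 70% of its speed; a pose out of reach is approached as far as the arm can. A call with a gripper value outside its range is refused whole. The fingers move at their own pace and stop on an object; the grip force is fixed at half the most. Time passes only in rows, so rows that repeat a pose let the fingers close, or fill a call up. It gives the time, the measured TCP pose, the force and the opening at its end, in the units of the state.
- env.read_state(): the state, without advancing time (a new reading comes with each control period).
- eyes.get_image(name): name is "side" or "top"; returns a dict with "image" (400x640x3 uint8, red, green, blue), "vfov" (degrees; the focal length in pixels is half the picture's height over the tangent of half this angle, whatever the lens; pixels are square), "cx", "cy" (the principal point, pixels), "R" (3x3) and "t" (3): a world point X has camera coordinates R X + t. Camera axes: x right, y down, z forward; pixel columns grow to the right and rows downward; lengths in m; the calibration is good to about 2 mm. A picture is of the moment at which its call begins. There is no depth.
- job_done(): hands the job in, once; it reports no verdict.
Trained networks look in the newest picture that a camera, given by its name, has taken for a name from the list of things; names that differ only in an ending like _2 or _b are one class to them, and where a whole thing is asked for, a point or a joint stands for the part that bears it (a point fixed in the world has none). Each returns a list of dicts, best first, with "p" (0 to 1); they miss things now and then, are a little off and sometimes report something else, mostly with a low value. They report only what shows in the picture. A call takes as long as a camera call.
- eyes.masks_of(camera, target): "mask" (400x640 bool, what is visible of it) and "location" ([row, column] in pixels, amid what is visible of it).
- eyes.pinpoint(camera, target): "location" ([row, column] in pixels: a listed point, or the origin of a listed thing).
The state is a dict: "time": time; "q": joint angles; "joint_vel": joint speeds; "joint_torque": joint torques, N m; "tcp_pos": TCP position; "tool_rot": TCP orientation; "force": force on the tool from outside, world axes, zero at the start; "torque": the same for the moment, N m; "gripper_width": finger opening in m.
Only numpy, scipy, OpenCV 4.12 (cv2) and the standard library are available. Lean on these libraries where they do the work, as an engineer would, in place of code of your own. Each camera call takes 0.05 s, during which the arm holds its last target.

### The job

Bundle the belt-guide channels: take the long aluminium channel lying loose on the dark mat, open side down (not the short offcut) and lay it, still open side down, over the two open-up channels in the grey cradle, one of its flanges in each trough, seated level and its ends about even with theirs. Set it down, do not drop it, and leave the lower two flat in their bays.

Things in the scene. Friction and masses are not known exactly. Their poses are not given: they have to be found in the camera images.
- spare_center (a point): Centre (half-way up) of the loose long channel: aluminium U-channel 150 long (its x) x 60 wide (its y) x 40 high, walls 3 thick, three bolt slots in the web, about 0.2 kg; lies open side down on the dark mat (3 thick), web top 20 above this point, z up. Grip the outer faces of its flanges, 60 apart. An offcut of the same section but 85 long lies near by, in either place.
- seat (a point): Where the long channel's centre lies when seated: over the middle of the grey cradle (fixed board 170 x 160, low ribs), 29 above the table. x along the two channels in it, y across, z up. Seated, its flanges stand on the lower webs (9 above the table), its web top is 49 above the table. From its seated place each flange has 16 free to the inner wall of its trough, 35 to the outer.
- rail_left_center (a point): Centre (half-way up) of the left channel in the cradle (towards the seat's +y, 38 from the seat): the same 150 x 60 x 40 section, open side up, loose in its bay, its underside 6 and its flange tops 46 above the table; x along it, z up.
- rail_right_center (a point): Centre of the right channel in the cradle (towards the seat's -y, 38 from the seat), the same as the left one; the gap between the two is 16.

How it is judged:
By the outcome, as a careful person would: the job done as asked, in the order asked, and still so for the second after the job is handed in, with the robot touching nothing.
It also fails if it takes over 34 s, if anything falls off the work surface, if the arm or the gripper's body presses on something with over 40 N, if the wrist force passes 120 N, or if a joint passes its speed limit or range.

## Working session

There is one attempt and no reset: what is moved stays moved. The work goes in short steps, Python scripts to look and compute and a shell command to move; the robot and the scene stay as the last step left them, time stands still between calls to the robot, and variables do not carry over. Pictures are saved under pics/ and viewed, and the job is handed in when it is done.

```bash
ls; mkdir -p pics; python3 - <<'E'
from workcell import env, eyes
import cv2,numpy as np
for n in ["top","side"]:
    d=eyes.get_image(n); cv2.imwrite(f"pics/{n}0.png",d["image"][:,:,::-1])
    print(n,d["vfov"],d["cx"],d["cy"],np.round(d["R"],4).tolist(),np.round(d["t"],4).tolist())
    for k in ["spare_center","seat","rail_left_center","rail_right_center"]:
        print(k,[(np.round(r["location"],1).tolist(),round(r["p"],2)) for r in eyes.pinpoint(n,k)], [(np.round(r["location"],1).tolist(),round(r["p"],2),int(r["mask"].sum())) for r in eyes.masks_of(n,k)])
s=env.read_state();print({k:np.round(v,3).tolist() for k,v in s.items()})
E
```

```text
pics
top 52.67368620888678 319.5370537710333 191.7920862130214 [[0.0262, -0.9996, -0.012], [-0.9978, -0.0254, -0.0618], [0.0615, 0.0136, -0.998]] [0.0241, 0.4833, 1.0924]
spare_center [([185.7, 207.1], 0.83)] [([185.0, 208.5], 0.8, 1365)]
seat [([192.8, 411.5], 0.88)] [([196.3, 402.0], 0.62, 913), ([194.5, 394.8], 0.2, 1346)]
rail_left_center [([194.7, 391.9], 0.81)] [([193.1, 394.4], 0.59, 1340)]
rail_right_center [([191.9, 425.9], 0.64)] [([194.0, 427.1], 0.62, 1307)]
side 51.81742923566091 318.93509255321663 193.0460154931491 [[0.9993, 0.0382, 0.0035], [0.027, -0.6367, -0.7706], [-0.0272, 0.7702, -0.6373]] [-0.4933, 0.062, 0.9199]
spare_center [([133.4, 322.2], 0.92)] [([134.4, 323.3], 0.78, 1285), ([313.6, 319.3], 0.65, 2675)]
seat [] [([338.8, 333.2], 0.76, 1021)]
rail_left_center [([282.5, 307.5], 0.97)] [([279.3, 307.2], 0.87, 2730)]
rail_right_center [([318.1, 312.0], 0.87)] [([312.8, 320.6], 0.94, 2604)]
{'time': 0.9, 'q': [1.172, 0.32, 1.565, 0.0, 1.257, -0.02], 'joint_vel': [0.0, 0.0, 0.0, 0.001, -0.001, -0.001], 'joint_torque': [0.001, -41.235, -23.224, 0.073, 0.038, -0.0], 'tcp_pos': [0.213, 0.534, 0.214], 'tool_rot': [[-0.929, 0.37, 0.0], [0.37, 0.929, 0.0], [0.0, 0.0, -1.0]], 'force': [-1.081, -0.548, -0.052], 'torque': [0.045, -0.046, 0.024], 'gripper_width': 0.091}
```

View pics/top0.png

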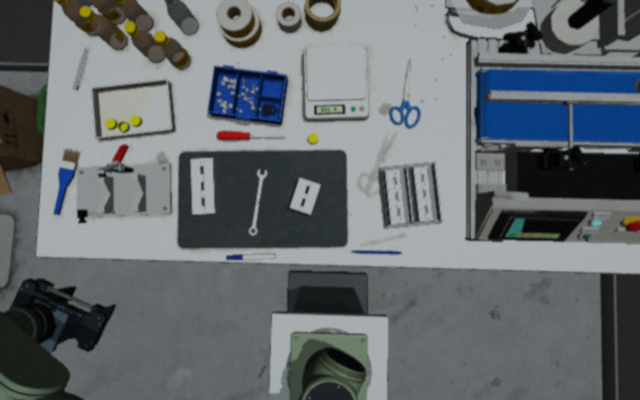

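View pics/side0.png

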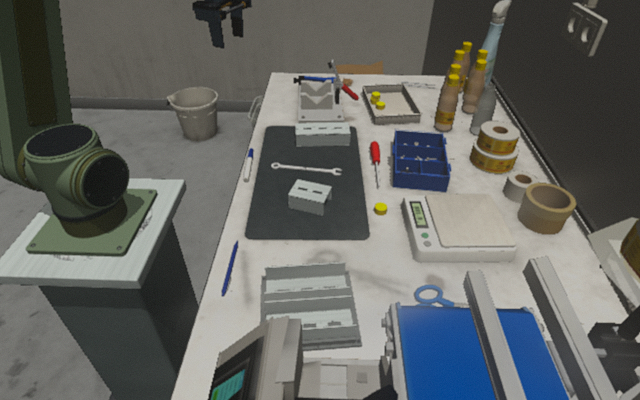

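```bash
cat > h.py <<'E'
from workcell import env, eyes
import cv2,numpy as np
def cam(n):
    d=eyes.get_image(n); d["f"]=200/np.tan(np.radians(d["vfov"]/2)); return d
def toz(d,rc,z):
    r,c=rc; v=np.array([(c-d["cx"])/d["f"],(r-d["cy"])/d["f"],1.]); R=np.array(d["R"]);t=np.array(d["t"])
    o=-R.T@t; w=R.T@v; return o+w*(z-o[2])/w[2]
def proj(d,X):
    p=np.array(d["R"])@np.array(X)+d["t"]; return np.array([d["cy"]+d["f"]*p[1]/p[2], d["cx"]+d["f"]*p[0]/p[2]])
E
python3 - <<'E'
from h import *
Z=dict(spare_center=.023,seat=.029,rail_left_center=.026,rail_right_center=.026)
for n in ["top","side"]:
    d=cam(n)
    im=d["image"][:,:,::-1]
    for k in Z:
        for r in eyes.pinpoint(n,k)[:1]: print(n,k,np.round(toz(d,r["location"],Z[k]),4))
    if n=="top":
        cv2.imwrite("pics/c1.png",cv2.resize(im[140:250,170:270],None,fx=6,fy=6,interpolation=cv2.INTER_CUBIC)[:600])
        cv2.imwrite("pics/c2.png",cv2.resize(im[150:240,360:460],None,fx=6,fy=6,interpolation=cv2.INTER_CUBIC))
    else:
        cv2.imwrite("pics/c3.png",cv2.resize(im[110:160,280:370],None,fx=8,fy=8,interpolation=cv2.INTER_CUBIC))
        cv2.imwrite("pics/c4.png",cv2.resize(im[250:360,240:370],None,fx=5,fy=5,interpolation=cv2.INTER_CUBIC))
E
```

```text
top spare_center [0.4887 0.3443 0.023 ]
top seat [ 0.4865 -0.2094  0.029 ]
top rail_left_center [ 0.4754 -0.1697  0.026 ]
top rail_right_center [ 0.4883 -0.2502  0.026 ]
side spare_center [0.4876 0.3384 0.023 ]
side rail_left_center [ 0.4733 -0.1771  0.026 ]
side rail_right_center [ 0.4952 -0.249   0.026 ]
```

View pics/c1.png

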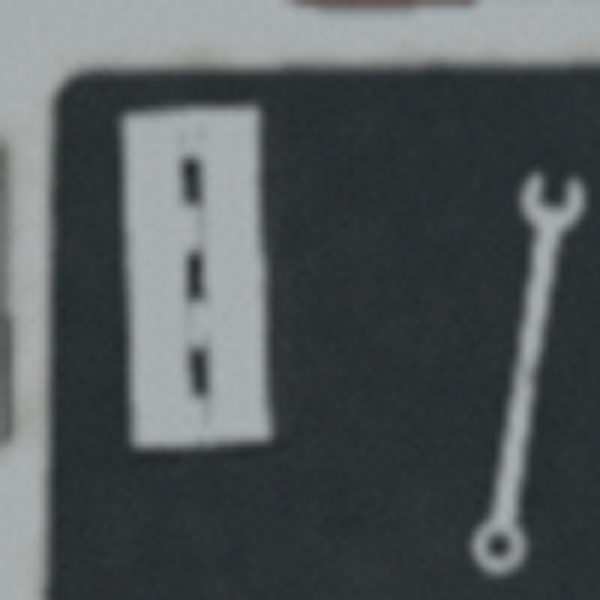

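View pics/c2.png

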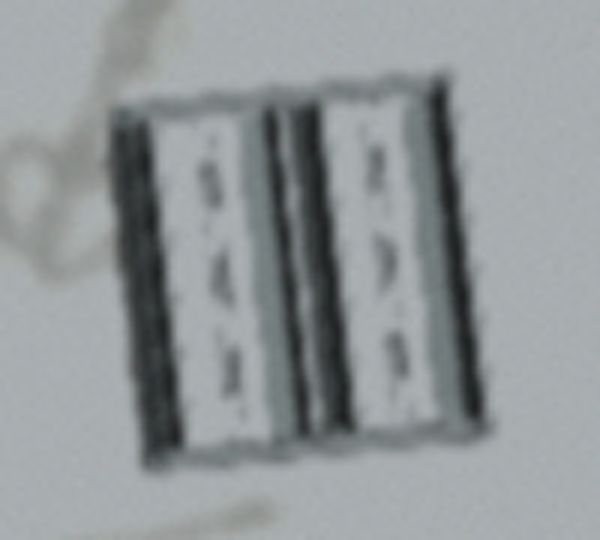

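View pics/c3.png

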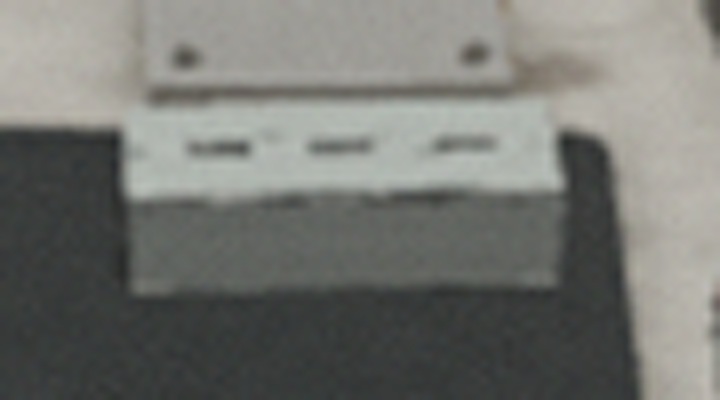

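View pics/c4.png

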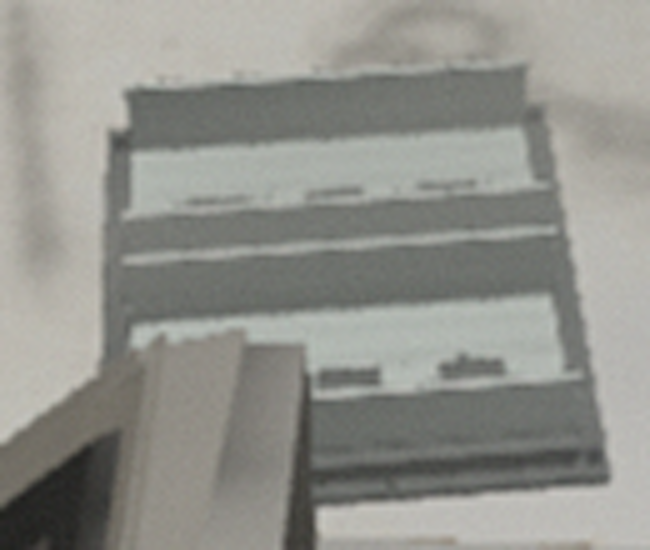

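```bash
python3 - <<'E'
from h import *
d=cam("top"); s=cam("side")
def U(d,pts,x0,y0,k,z): return np.array([toz(d,(y0+(y+.5)/k-.5,x0+(x+.5)/k-.5),z)[:2] for x,y in pts])
print("spare top",c:=U(d,[(122,114),(259,106),(272,440),(132,447)],170,140,6,.043)); 
print(c.mean(0)); a=(c[0]+c[1]-c[2]-c[3])/2; print(np.linalg.norm(a),np.degrees(np.arctan2(a[1],a[0])),np.linalg.norm((c[0]+c[3]-c[1]-c[2])/2))
print("spare side",c:=U(s,[(125,105),(549,98),(565,190),(127,199)],280,110,8,.043),c.mean(0),np.degrees(np.arctan2(*((c[1]+c[2]-c[0]-c[3])[::-1]))))
for nm,p in dict(left=[(207,182),(220,278),(232,372)],right=[(375,165),(388,262),(398,355)]).items():
    c=U(d,p,360,150,6,.009); a=c[0]-c[2]; print(nm,c.round(4).tolist(),np.degrees(np.arctan2(a[1],a[0])))
for nm,p in dict(left=[(218,201),(335,192),(447,184)],right=[(348,377),(473,367)]).items():
    c=U(s,p,240,250,5,.009); a=c[-1]-c[0]; print("side",nm,c.round(4).tolist(),np.degrees(np.arctan2(a[1],a[0])))
c=U(d,[(112,110),(445,78),(490,430),(147,465)],360,150,6,.006);print("board?",c.round(4).tolist(),c.mean(0))
# overlay model
E
```

```text
spare top [[0.56155638 0.38792005]
 [0.56668003 0.32632777]
 [0.41713046 0.31414756]
 [0.41238898 0.37656564]]
[0.48943896 0.35124026]
0.14982131394232825 4.504783768871213 0.06220106565187653
spare side [[0.41145562 0.37733351]
 [0.56232383 0.38896874]
 [0.56676722 0.32655252]
 [0.41736996 0.31413927]] [0.48947916 0.35174851] 4.579084903322987
left [[0.5208, -0.1678], [0.4769, -0.1744], [0.434, -0.1805]] 8.307958174454084
right [[0.5306, -0.2446], [0.4862, -0.251], [0.4437, -0.256]] 7.466067401758132
side left [[0.4339, -0.1776], [0.4771, -0.1718], [0.5189, -0.1664]] 7.554830094109515
side right [[0.4864, -0.2496], [0.5294, -0.2439]] 7.493230032535655
board? [[0.5534, -0.1241], [0.572, -0.2771], [0.4106, -0.299], [0.3906, -0.1429]] [ 0.48164993 -0.21078134]
```

```bash
python3 - <<'E'
from h import *
d=cam("top"); s=cam("side")
cv2.imwrite("pics/d1.png",cv2.resize(d["image"][130:250,440:600,::-1],None,fx=5,fy=5,interpolation=cv2.INTER_CUBIC))
cv2.imwrite("pics/d2.png",cv2.resize(s["image"][250:400,190:400,::-1],None,fx=3.8,fy=3.8,interpolation=cv2.INTER_CUBIC))
for z in (0,.05,.1,.15,.2): print(z,toz(d,(200,467),z).round(3),toz(d,(210,478),z).round(3), "side panel corner",toz(s,(319,300),z).round(3),toz(s,(317,289),z).round(3))
E
```

```text
0 [ 0.471 -0.371  0.   ] [ 0.444 -0.401  0.   ] side panel corner [ 0.469 -0.233  0.   ] [ 0.449 -0.229  0.   ]
0.05 [ 0.469 -0.354  0.05 ] [ 0.443 -0.383  0.05 ] side panel corner [ 0.473 -0.265  0.05 ] [ 0.454 -0.262  0.05 ]
0.1 [ 0.466 -0.336  0.1  ] [ 0.442 -0.364  0.1  ] side panel corner [ 0.476 -0.298  0.1  ] [ 0.46  -0.295  0.1  ]
0.15 [ 0.463 -0.319  0.15 ] [ 0.44  -0.345  0.15 ] side panel corner [ 0.48  -0.331  0.15 ] [ 0.465 -0.329  0.15 ]
0.2 [ 0.461 -0.301  0.2  ] [ 0.439 -0.326  0.2  ] side panel corner [ 0.484 -0.364  0.2  ] [ 0.47  -0.362  0.2  ]
```

View pics/d1.png

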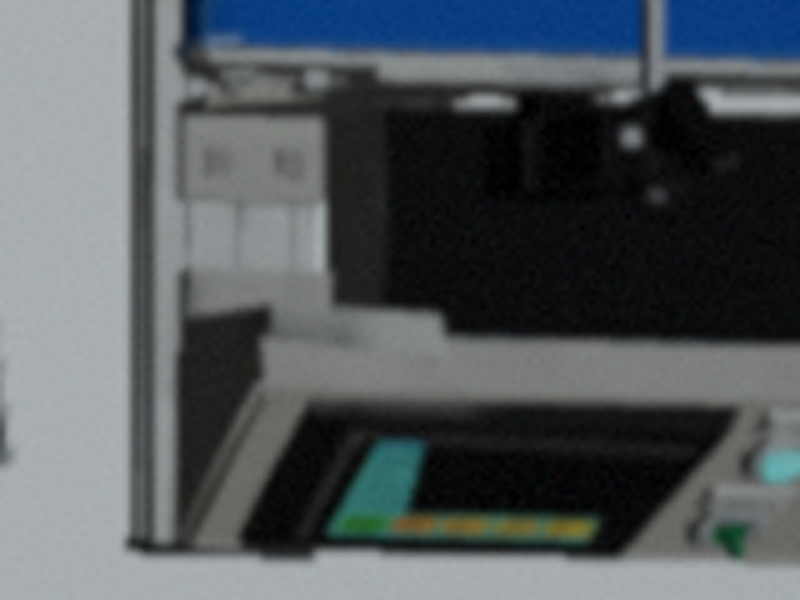

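View pics/d2.png

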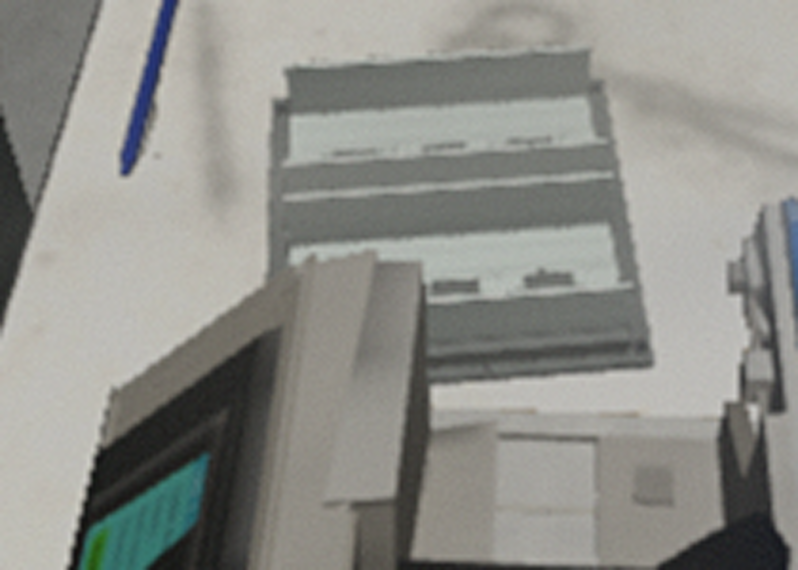

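```bash
cat >> h.py <<'E'
def go(x,y,z,yaw):
    s=env.read_state(); R=np.array(s["tool_rot"]); p=R.T@(np.array([x,y,z])-s["tcp_pos"])
    cur=np.degrees(np.arctan2(R[1,1],R[0,1])); a=(yaw+90-cur+90)%180-90
    print("t",round(float(s["time"]),2),"tcp",np.round(s["tcp_pos"],4),"shift mm",np.round(p*1000,1),"spin",round(-a,2),"w",round(float(s["gripper_width"]),4),"F",np.round(s["force"],1))
E
python3 -c "
from h import *
go(.4895,.3515,.214,4.5)"
```

```text
t 1.6 tcp [0.2126 0.5343 0.214 ] shift mm [-324.8  -67.4   -0. ] spin -26.2 w 0.0913 F [-0.   0.6  0.2]
```

```bash
python3 -m creep '[1,-40,-8,0,-3, 1,-95,-20,0,-9, 1,-150,-31,0,-15, 1,-205,-43,0,-21, 1,-255,-53,0,-26.2]'; python3 -c "
from h import *
go(.4895,.3515,.08,4.5)"
```

```text
time: 2.22
tcp_pos: [0.4315, 0.3895, 0.2141]
tool_rot: [[-0.997, -0.081, 0.0], [-0.081, 0.997, 0.0], [-0.0, 0.0, -1.0]]
force: [-0.4, 0.4, 1.5]
gripper_width: 0.0912
t 2.23 tcp [0.4315 0.3895 0.2141] shift mm [-54.7 -42.6 134.1] spin 0.15 w 0.0912 F [-0.4  0.4  1.5]
```

```bash
python3 -m creep '[1,-30,-24,15,0, 1,-55,-43,45,0, 1,-55,-43,85,0, 1,-55,-43,115,0, 1,-55,-43,134,0]'; python3 -c "
from h import *
d=cam('top');cv2.imwrite('pics/e1.png',cv2.resize(d['image'][110:260,120:320,::-1],None,fx=4,fy=4))
d=cam('side');cv2.imwrite('pics/e2.png',cv2.resize(d['image'][70:220,230:430,::-1],None,fx=4,fy=4))
go(.4895,.3515,.011,4.5)"
```

```text
time: 2.85
tcp_pos: [0.4877, 0.3515, 0.0782]
tool_rot: [[-0.997, -0.078, -0.002], [-0.078, 0.997, -0.001], [0.002, -0.001, -1.0]]
force: [0.3, 0.6, 1.5]
gripper_width: 0.0908
t 2.95 tcp [0.4869 0.3511 0.0776] shift mm [-3.   0.3 66.6] spin -0.01 w 0.0915 F [ 0.2 -0.6 -0.5]
```

View pics/e2.png

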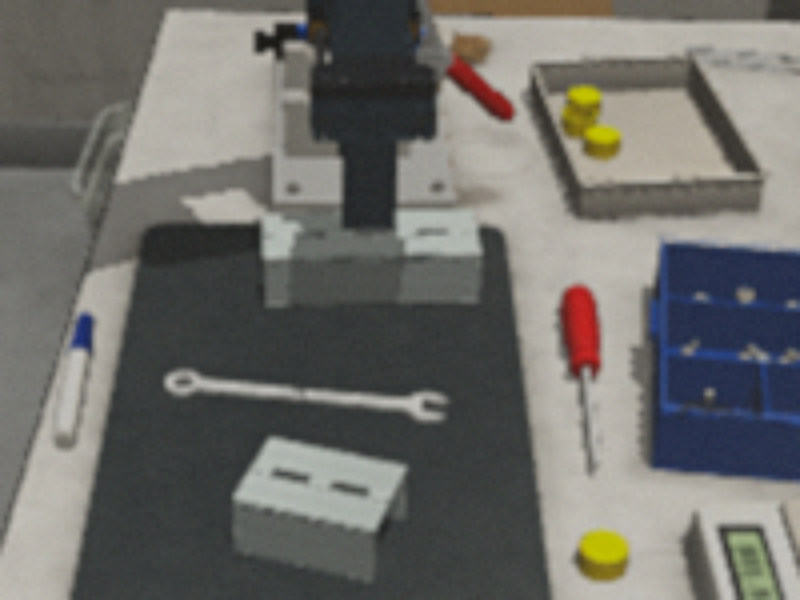

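View pics/e1.png

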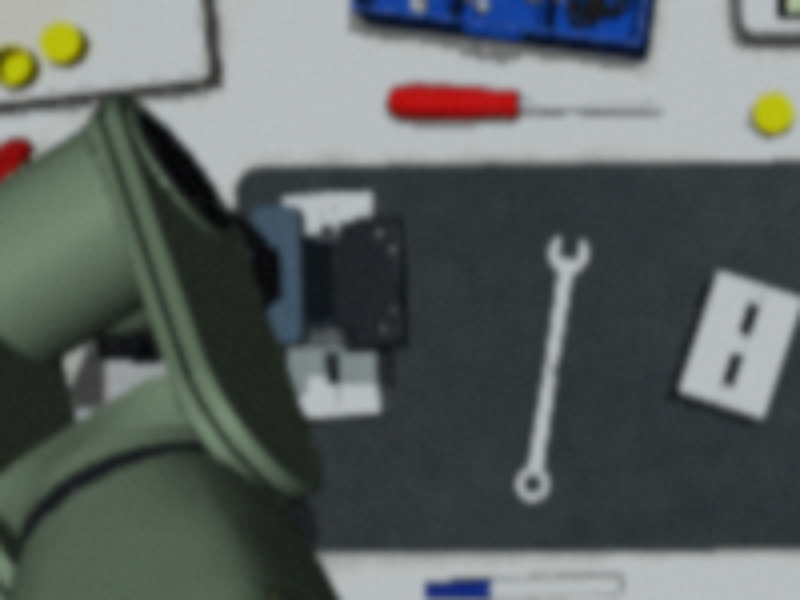

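```bash
python3 -m creep '[1,-3,0,16,0, 1,-3,0,34,0, 1,-3,0,50,0, 1,-3,0,60,0, 1,-3,0,65,0]'; python3 -c "
from h import *
go(.4895,.3515,.011,4.5)"
```

```text
time: 3.58
tcp_pos: [0.4911, 0.3524, 0.0145]
tool_rot: [[-0.997, -0.078, -0.0], [-0.078, 0.997, -0.0], [0.0, -0.0, -1.0]]
force: [-0.3, -0.3, 0.2]
gripper_width: 0.0912
t 3.58 tcp [0.4911 0.3524 0.0145] shift mm [ 1.7 -0.8  3.5] spin -0.0 w 0.0912 F [-0.3 -0.3  0.2]
```

```bash
python3 -m creep '[1,0,0,3,0, 0.3,0,0,3,0, 0.3,0,0,3,0, 0.3,0,0,3,0, 0.3,0,0,3,0]'; python3 -c "
from h import *
go(.4895,.3515,.011,4.5)"
```

```text
time: 4.2
tcp_pos: [0.4913, 0.3523, 0.0123]
tool_rot: [[-0.997, -0.079, 0.0], [-0.079, 0.997, -0.0], [-0.0, -0.0, -1.0]]
force: [0.2, -1.1, 1.8]
gripper_width: 0.0601
t 4.2 tcp [0.4913 0.3523 0.0123] shift mm [ 1.8 -0.7  1.3] spin 0.01 w 0.0601 F [ 0.2 -1.1  1.8]
```

```bash
python3 -m creep '[0,0,0,0,0, 0,0,0,-10,0, 0,0,0,-35,0, 0,0,0,-75,0, 0,0,0,-110,0]'; python3 -c "
from h import *
d=cam('side');cv2.imwrite('pics/f1.png',cv2.resize(d['image'][30:180,230:430,::-1],None,fx=4,fy=4))
go(.4816,-.2118,.12,7.6)"
```

```text
time: 4.82
tcp_pos: [0.491, 0.3525, 0.1234]
tool_rot: [[-0.997, -0.078, 0.0], [-0.078, 0.997, 0.0], [-0.0, 0.0, -1.0]]
force: [-0.3, 0.4, -2.2]
gripper_width: 0.06
t 4.88 tcp [0.4934 0.3541 0.1285] shift mm [  56.1 -563.3    5.3] spin -3.11 w 0.0599 F [0.8 0.5 0.8]
```

View pics/f1.png

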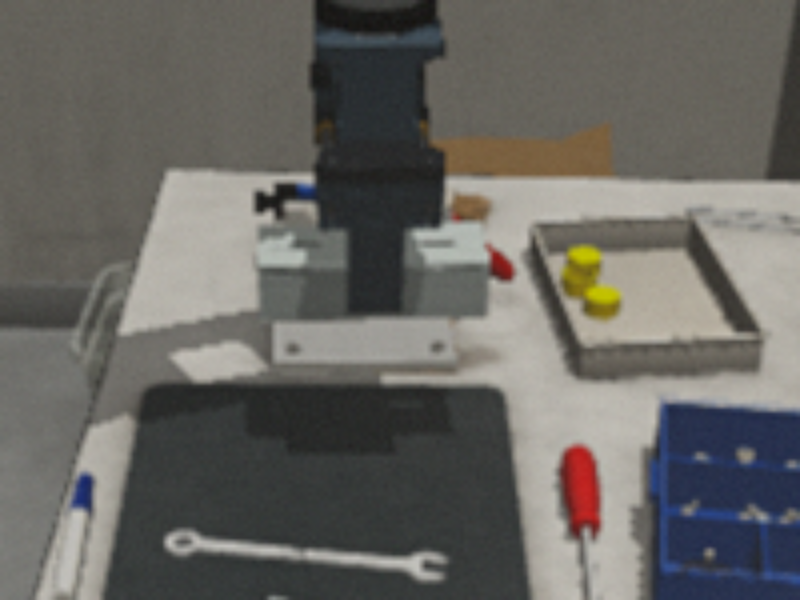

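```bash
python3 -m creep '[0,3,-25,0,0, 0,8,-75,0,0, 0,14,-130,0,-1, 0,20,-185,0,-2, 0,26,-240,0,-3]'; python3 -c "
from h import *
go(.4834,-.211,.12,7.6)"
```

```text
time: 5.5
tcp_pos: [0.4823, 0.1085, 0.1207]
tool_rot: [[-0.991, -0.131, -0.003], [-0.131, 0.991, -0.001], [0.003, -0.0, -1.0]]
force: [1.0, 0.6, -2.0]
gripper_width: 0.0599
t 5.5 tcp [0.4823 0.1085 0.1207] shift mm [  40.8 -316.9    1. ] spin -0.07 w 0.0599 F [ 1.   0.6 -2. ]
```

```bash
python3 -m creep '[0,7,-55,0,0, 0,14,-112,0,0, 0,22,-170,0,0, 0,29,-225,0,0, 0,34,-265,0,0]'; python3 -m creep '[0,4,-30,0,0, 0,6,-48,0,0, 0,6,-52,0,0, 0,6,-52,0,0, 0,6,-52,0,0]';python3 -c "
from h import *
go(.4834,-.211,.12,7.6)
d=cam('side');cv2.imwrite('pics/g1.png',cv2.resize(d['image'][210:360,200:400,::-1],None,fx=4,fy=4,interpolation=cv2.INTER_CUBIC))
go(.4834,-.211,.12,7.6)
d=cam('top');cv2.imwrite('pics/g2.png',cv2.resize(d['image'][130:280,330:530,::-1],None,fx=4,fy=4,interpolation=cv2.INTER_CUBIC))
go(.4834,-.211,.12,7.6)"
```

```text
time: 6.12
tcp_pos: [0.4829, -0.1585, 0.1207]
tool_rot: [[-0.992, -0.128, -0.003], [-0.128, 0.992, 0.001], [0.002, 0.001, -1.0]]
force: [-0.2, -0.2, -2.4]
gripper_width: 0.0597
time: 6.75
tcp_pos: [0.4857, -0.2074, 0.1219]
tool_rot: [[-0.991, -0.132, -0.0], [-0.132, 0.991, 0.001], [0.0, 0.001, -1.0]]
force: [0.2, 0.1, -2.9]
gripper_width: 0.0597
t 6.75 tcp [ 0.4857 -0.2074  0.1219] shift mm [ 2.7 -3.3  1.9] spin -0.04 w 0.0597 F [ 0.2  0.1 -2.9]
t 6.8 tcp [ 0.4857 -0.2074  0.1219] shift mm [ 2.8 -3.3  1.9] spin -0.03 w 0.0599 F [ 0.1  0.5 -2.7]
t 6.85 tcp [ 0.4858 -0.2075  0.122 ] shift mm [ 2.8 -3.1  2. ] spin -0.03 w 0.0601 F [ 0.2  1.  -3.1]
```

View pics/g1.png

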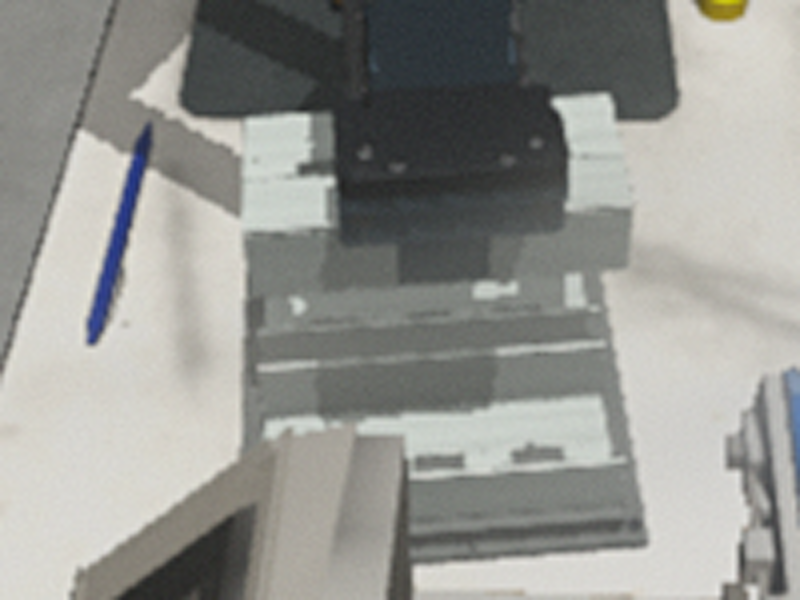

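View pics/g2.png

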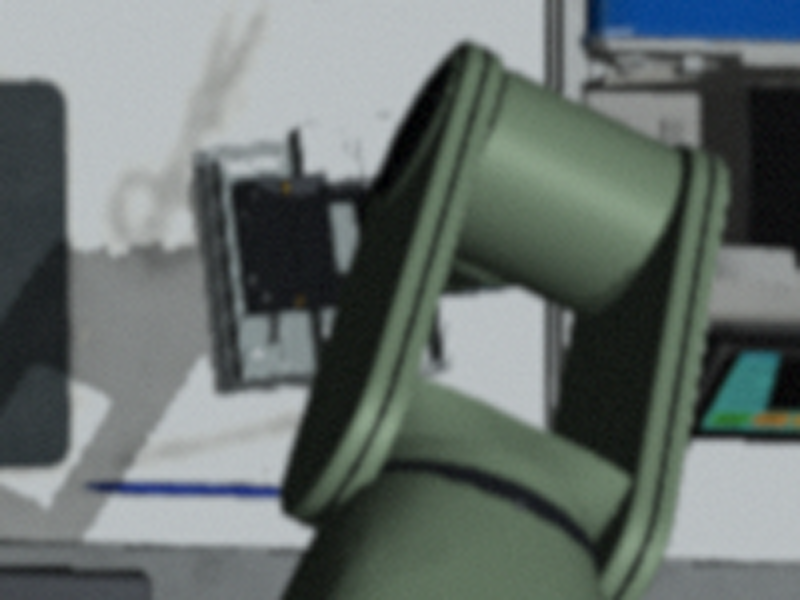

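```bash
python3 -c "
from h import *
d=cam('side');cv2.imwrite('pics/g3.png',d['image'][:,:,::-1])
# held channel check: model corners at web top vs picture
s=env.read_state();R=np.array(s['tool_rot']);p=np.array(s['tcp_pos'])
im=d['image'][:,:,::-1].copy()
def box(c,yaw,z0,z1,col):
    a=np.radians(yaw);X=np.array([np.cos(a),np.sin(a),0]);Y=np.array([-np.sin(a),np.cos(a),0])
    for z in(z0,z1):
        P=[proj(d,np.array([c[0],c[1],z])+i*.075*X+j*.03*Y)[::-1] for i,j in((1,1),(1,-1),(-1,-1),(-1,1))]
        cv2.polylines(im4,[np.int32([(q-[200,210]+.5)*4 for q in P])],True,col,1)
im4=cv2.resize(im[210:360,200:400],None,fx=4,fy=4,interpolation=cv2.INTER_CUBIC)
c=p-[.0018,.0008,0]; zc=p[2]+.0107
box(c,7.6,zc-.02,zc+.02,(0,0,255))
a=np.radians(7.6);Y=np.array([-np.sin(a),np.cos(a)])
for k in(1,-1): box(np.array([.4816,-.2118])+k*.038*Y,7.6,.006,.046,(0,200,0))
cv2.imwrite('pics/g4.png',im4)
"
```

```text
(no output)
```

View pics/g3.png

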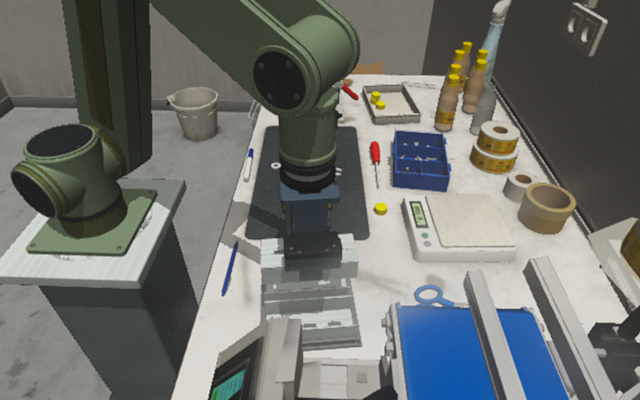

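View pics/g4.png

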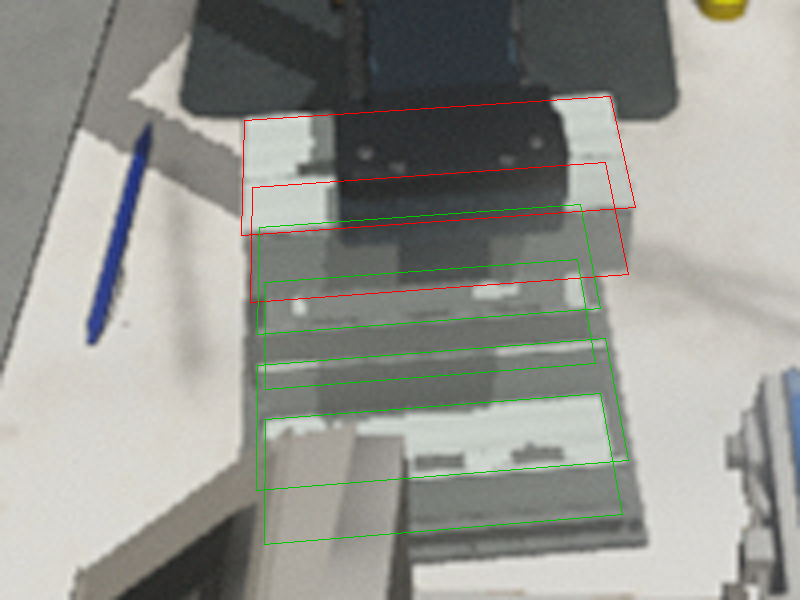

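```bash
python3 -m creep '[0,3,-3,5,0, 0,3,-3,25,0, 0,3,-3,45,0, 0,3,-3,58,0, 0,3,-3,62,0]'; python3 -m creep '[0,0,0,0,0, 0,0,0,0,0, 0,0,0,0,0, 0,0,0,0,0, 0,0,0,0,0]'; python3 -c "
from h import *
go(.4834,-.211,.0183,7.6)
d=cam('side')
s=env.read_state();R=np.array(s['tool_rot']);p=np.array(s['tcp_pos'])
im=d['image'][:,:,::-1].copy()
def box(c,yaw,z0,z1,col):
    a=np.radians(yaw);X=np.array([np.cos(a),np.sin(a),0]);Y=np.array([-np.sin(a),np.cos(a),0])
    for z in(z0,z1):
        P=[proj(d,np.array([c[0],c[1],z])+i*.075*X+j*.03*Y)[::-1] for i,j in((1,1),(1,-1),(-1,-1),(-1,1))]
        cv2.polylines(im4,[np.int32([(q-[200,210]+.5)*4 for q in P])],True,col,1)
im4=cv2.resize(im[210:360,200:400],None,fx=4,fy=4,interpolation=cv2.INTER_CUBIC)
cv2.imwrite('pics/h0.png',im4)
c=p-[.0018,.0008,0]; zc=p[2]+.0107
box(c,7.6,zc-.02,zc+.02,(0,0,255))
cv2.imwrite('pics/h1.png',im4)
"
```

```text
time: 7.52
tcp_pos: [0.4827, -0.2116, 0.0591]
tool_rot: [[-0.991, -0.13, -0.001], [-0.13, 0.991, 0.001], [0.001, 0.001, -1.0]]
force: [0.7, 0.0, -2.0]
gripper_width: 0.0596
time: 8.15
tcp_pos: [0.4832, -0.2118, 0.0601]
tool_rot: [[-0.991, -0.13, 0.0], [-0.13, 0.991, -0.0], [-0.0, -0.0, -1.0]]
force: [-0.5, 0.8, -2.7]
gripper_width: 0.0599
t 8.15 tcp [ 0.4832 -0.2118  0.0601] shift mm [-0.3  0.8 41.8] spin -0.1 w 0.0599 F [-0.5  0.8 -2.7]
```

View pics/h0.png

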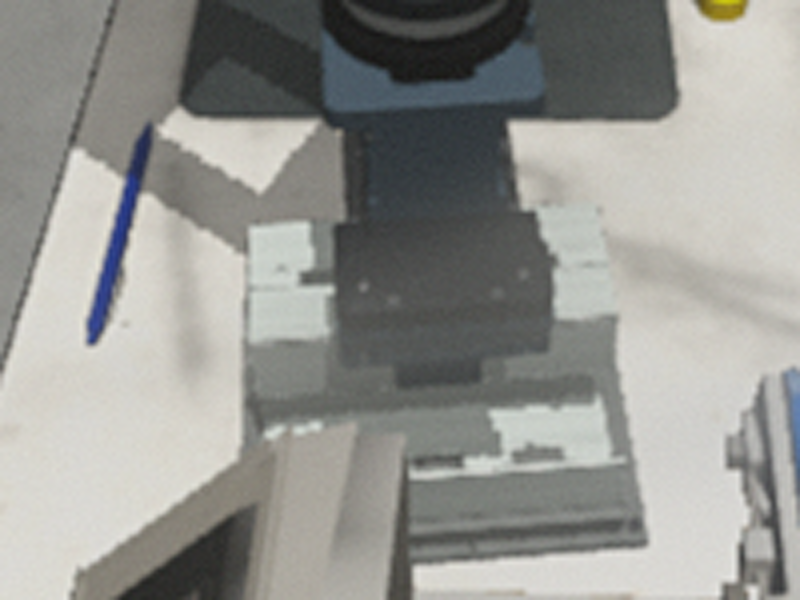

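View pics/h1.png

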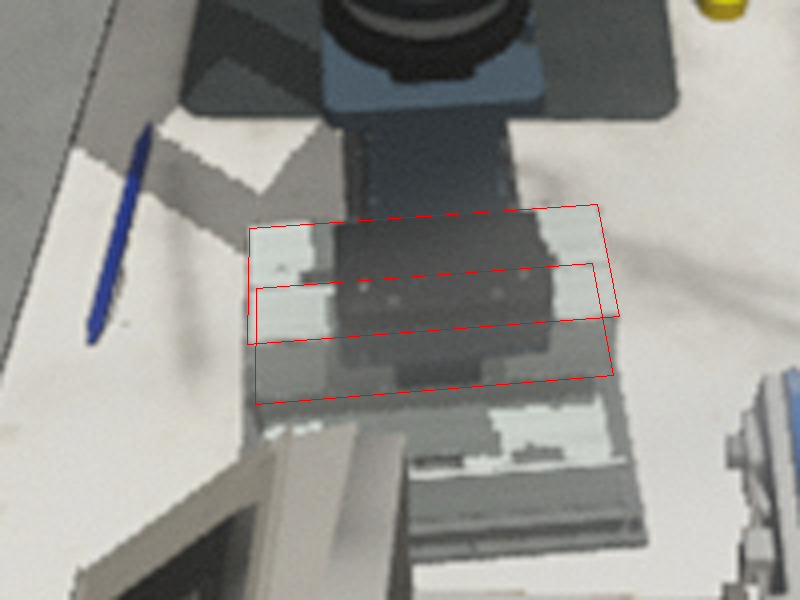

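```bash
python3 -m creep '[0,0,1,9,0, 0,0,1,18,0, 0,0,1,26,0, 0,0,1,32,0, 0,0,1,36,0]'; python3 -c "
from h import *
go(.4834,-.211,.0183,7.6)"
```

```text
time: 8.82
tcp_pos: [0.4829, -0.2107, 0.0234]
tool_rot: [[-0.991, -0.13, -0.0], [-0.13, 0.991, 0.0], [0.0, 0.0, -1.0]]
force: [1.1, 0.1, -2.5]
gripper_width: 0.0599
t 8.82 tcp [ 0.4829 -0.2107  0.0234] shift mm [-0.4 -0.3  5.1] spin -0.1 w 0.0599 F [ 1.1  0.1 -2.5]
```

```bash
python3 -m creep '[0,0,0,1,0, 0,0,0,2,0, 0,0,0,3,0, 0,0,0,4,0, 0,0,0,4,0]'; python3 -c "
from h import *
go(.4834,-.211,.0183,7.6)"
```

```text
time: 9.45
tcp_pos: [0.483, -0.2108, 0.0199]
tool_rot: [[-0.991, -0.13, -0.0], [-0.13, 0.991, 0.0], [-0.0, 0.0, -1.0]]
force: [0.6, 0.3, -1.8]
gripper_width: 0.0604
t 9.45 tcp [ 0.483  -0.2108  0.0199] shift mm [-0.4 -0.3  1.6] spin -0.1 w 0.0604 F [ 0.6  0.3 -1.8]
```

```bash
python3 -m creep '[0,0,0,0.5,0, 0,0,0,1,0, 0,0,0,1.5,0, 0,0,0,1.5,0, 0,0,0,1.5,0]'; python3 -c "
from h import *
go(.4834,-.211,.0183,7.6)"
```

```text
time: 10.07
tcp_pos: [0.483, -0.2108, 0.0184]
tool_rot: [[-0.991, -0.13, 0.0], [-0.13, 0.991, 0.0], [-0.0, 0.0, -1.0]]
force: [-0.4, -0.5, -2.3]
gripper_width: 0.0598
t 10.07 tcp [ 0.483  -0.2108  0.0184] shift mm [-0.3 -0.3  0.1] spin -0.1 w 0.0598 F [-0.4 -0.5 -2.3]
```

Not in contact yet; creeping on until the force shows it.

```bash
python3 -m creep '[0,0,0,0.3,0, 0,0,0,0.6,0, 0,0,0,0.9,0, 0,0,0,1,0, 0,0,0,1,0]'; python3 -c "
from h import *
go(.4834,-.211,.0183,7.6)"
```

```text
time: 10.7
tcp_pos: [0.4831, -0.2108, 0.018]
tool_rot: [[-0.991, -0.13, 0.0], [-0.13, 0.991, -0.0], [-0.0, -0.0, -1.0]]
force: [-2.9, 0.9, 5.6]
gripper_width: 0.0595
t 10.7 tcp [ 0.4831 -0.2108  0.018 ] shift mm [-0.3 -0.2 -0.3] spin -0.1 w 0.0595 F [-2.9  0.9  5.6]
```

```bash
python3 -m creep '[0.7,0,0,0,0, 0.8,0,0,0,0, 0.82,0,0,0,0, 0.82,0,0,0,0, 0.82,0,0,0,0]'; python3 -c "
from h import *
go(.4834,-.211,.0183,7.6)"
```

```text
time: 11.32
tcp_pos: [0.483, -0.2108, 0.0173]
tool_rot: [[-0.991, -0.13, -0.0], [-0.13, 0.991, 0.0], [0.0, 0.0, -1.0]]
force: [-0.3, -0.1, -0.2]
gripper_width: 0.0749
t 11.32 tcp [ 0.483  -0.2108  0.0173] shift mm [-0.3 -0.3 -1. ] spin -0.11 w 0.0749 F [-0.3 -0.1 -0.2]
```

```bash
python3 -m creep '[0.82,0,0,-5,0, 0.82,0,0,-18,0, 0.82,0,0,-40,0, 0.82,0,0,-80,0, 0.82,0,0,-125,0]'; python3 -m creep '[0.82,0,25,-140,0, 0.82,0,75,-150,0, 0.82,0,130,-150,0, 0.82,0,185,-150,0, 0.82,0,230,-150,0]' ; python3 -m creep '[0.82,0,30,0,0, 0.82,0,50,0,0, 0.82,0,50,0,0, 0.82,0,50,0,0, 0.82,0,50,0,0]' ; python3 -c "
from h import *
a=np.radians(7.6);X=np.array([np.cos(a),np.sin(a)]);Y=np.array([-np.sin(a),np.cos(a)])
for n,(x0,y0) in dict(side=(200,210),top=(330,130)).items():
    d=cam(n); im4=cv2.resize(d['image'][y0:y0+150,x0:x0+200,::-1],None,fx=4,fy=4,interpolation=cv2.INTER_CUBIC)
    cv2.imwrite(f'pics/k_{n}.png',im4)
    P=[proj(d,np.r_[np.array([.4816,-.2118])+i*.075*X+j*.03*Y,.049])[::-1] for i,j in((1,1),(1,-1),(-1,-1),(-1,1))]
    cv2.polylines(im4,[np.int32([(q-[x0,y0]+.5)*4 for q in P])],True,(0,0,255),1)
    cv2.imwrite(f'pics/k_{n}_o.png',im4)
"
```

```text
time: 11.95
tcp_pos: [0.4827, -0.2107, 0.1442]
tool_rot: [[-0.991, -0.13, -0.0], [-0.13, 0.991, 0.0], [0.0, 0.0, -1.0]]
force: [1.6, -0.1, -0.1]
gripper_width: 0.0746
time: 12.58
tcp_pos: [0.4529, 0.0176, 0.2945]
tool_rot: [[-0.992, -0.13, 0.004], [-0.13, 0.992, 0.0], [-0.004, -0.0, -1.0]]
force: [-0.2, 0.3, 0.0]
gripper_width: 0.0749
time: 13.2
tcp_pos: [0.4468, 0.0647, 0.2926]
tool_rot: [[-0.992, -0.129, 0.0], [-0.129, 0.992, -0.0], [-0.0, -0.0, -1.0]]
force: [-0.2, -0.3, 0.5]
gripper_width: 0.075
```

View pics/k_side.png

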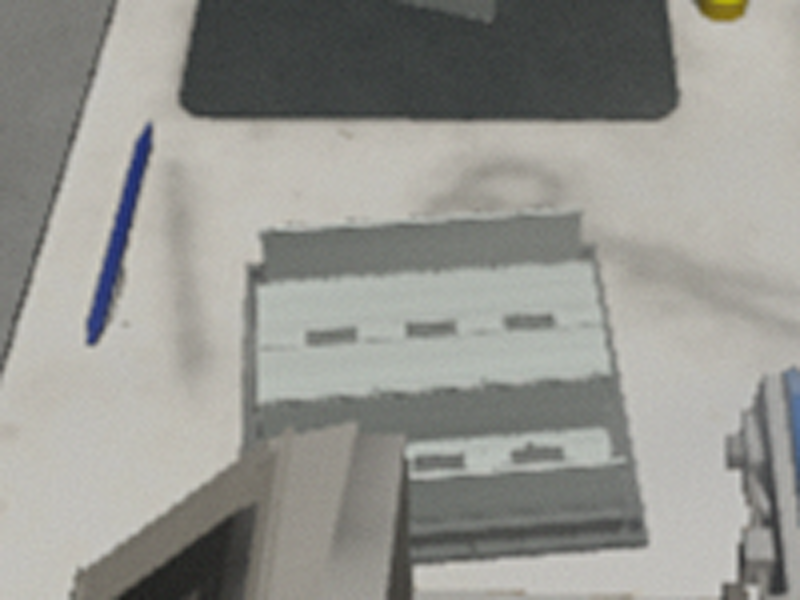

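View pics/k_top.png

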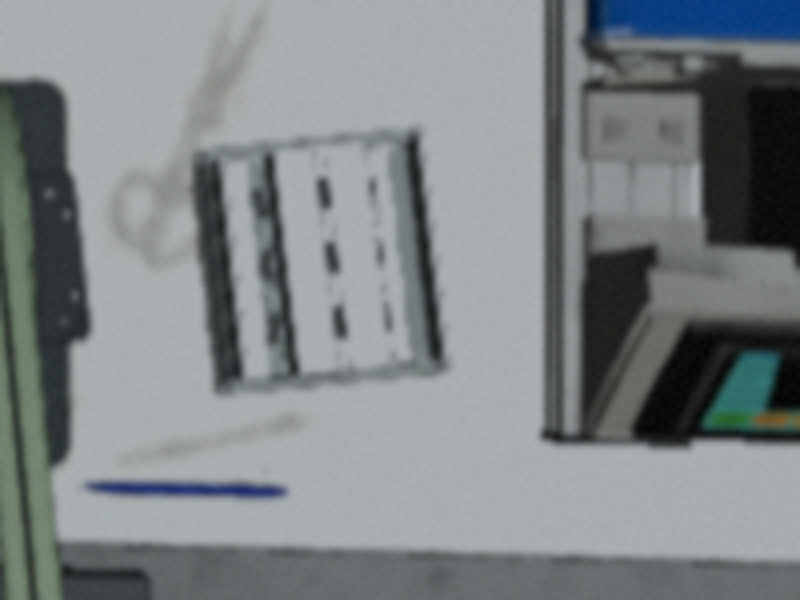

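View pics/k_side_o.png

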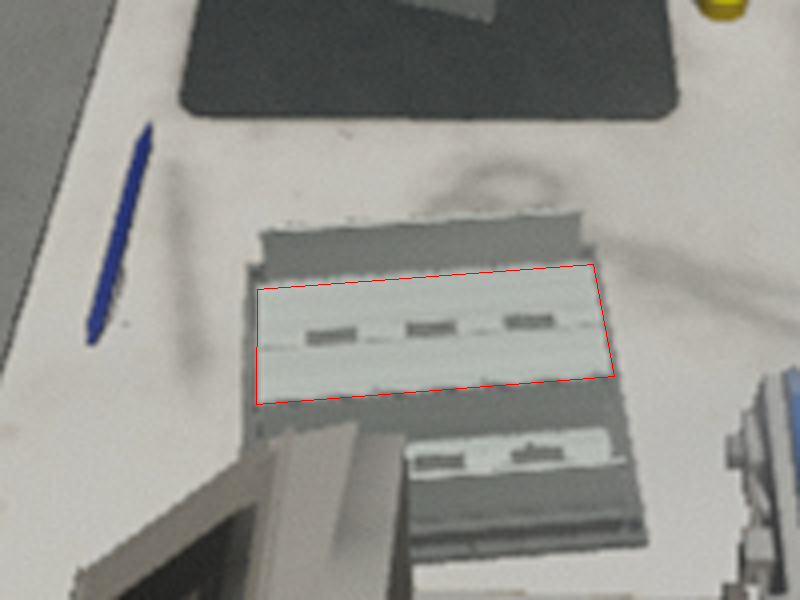

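View pics/k_top_o.png

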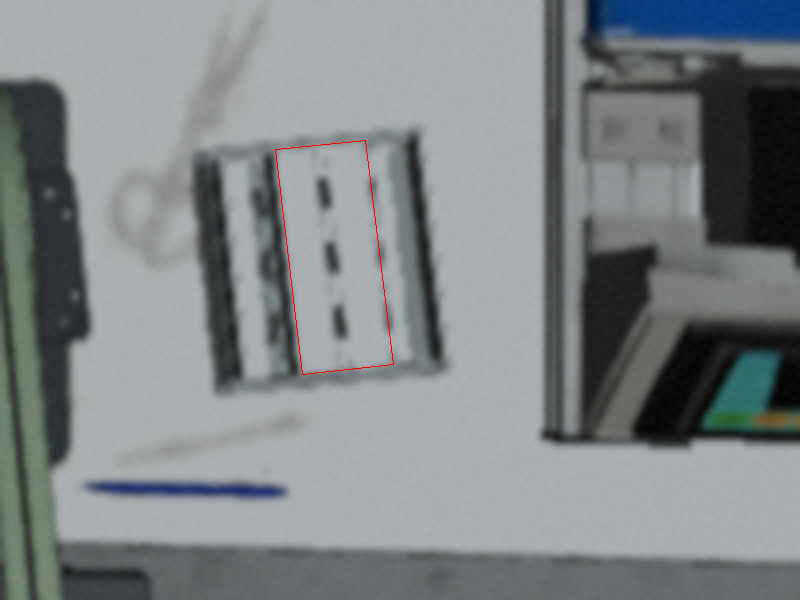

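The side picture shows the long channel's web (corners about 257,288 to 614,376) sitting inside the z = 49 mm outline at the seat in both views. It is level, with its ends even with the lower two channels, and those look unmoved in their bays. The gripper is clear of it.

```bash
python3 -c "
from workcell import job_done
print(job_done())"
```

```text
the job is handed in; nothing more can be done
None
```

The long channel now lies open side down over the two cradle channels, with one flange in each trough. I gripped it by its outer flange faces (60 mm on the finger reading) and lowered it until the wrist force showed contact, a change of about 8 N. I then opened the fingers to 75 mm inside the troughs and raised the gripper straight up. The job was handed in at about 13.3 s.

**Last checks:** after I withdrew, an outline of the web top at the seat, 49 mm above the table, matched the channel to within about 1–2 mm in both the top and side pictures. It looked level, and its ends were even with the lower channels. Those two showed no visible shift and lay flat in their bays.

**What disagreed or stayed unchecked:**
- The trained network's points for the channel centres were up to about 13 mm off the values I got from web corners and bolt slots. I used the corner and slot values, which agreed between the two cameras to within about 3 mm.
- The console hides part of the right channel in the side picture, so its near end was only seen from the top.

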